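# Brush out a clamped sleeve and show its flange face to the inspection camera

## Robot

A 7-joint arm with a two-finger parallel gripper is mounted at the origin on a cart in front of the work surface, level with it; the furniture and walls round the work are solid. World frame = base frame: x ahead of the robot, y to its left, z up, the work surface at z = 0. Lengths are in m, angles in rad, forces in N, time in s.
With the tool pointing down it reaches from about 0.4 to 0.9 m from the base axis. Payload 5.6 kg.
Tool frame: the origin (TCP) lies midway between the tips of the shut fingers; the grasp point (between the pads) lies 19 mm behind it; z points along the fingers, y is the line along which they close (so a half turn about z gives the same grasp; the last joint's range is limited). The gripper opens to 92 mm and grips with 3 to 60 N. Pads are 20 mm wide; open, the fingers measure 128 mm over their backs; the gripper's body (75 mm by 189 mm) begins 69 mm behind the grasp point.
Start: joints at [-1.274, 0.468, -0.012, 1.603, 0.006, 1.071, -0.056], TCP at [0.217, 0.613, 0.215] pointing down, gripper open.
Joint ranges: [-2.53, 2.53], [-0.31, 2.02], [-1.57, 1.55], [0.28, 2.44], [-1.29, 4.43], [0.15, 1.84], [-2.92, 2.92]. Speed limits (rad/s): [2.57, 2.57, 3.14, 3.14, 3.14, 3.14, 3.14].

## Interface

Orientations are given as a 3x3 rotation matrix whose columns are the frame's x, y, z axes.
In Python, from station import env, effector, solver, viewer, workorder, search_frame, tip_of gives the robot as it stands. Calls block until the motion is done:
- env.reach(position, orientation): joint-space move of the TCP to a pose.
- env.movel(position, frame=None, rate=0.15): straight line of the TCP; frame=None keeps the orientation; rate is the mean speed in m/s.
- env.goto_joints(angles): joint-space move.
- effector.release() and effector.grasp(squeeze=None): open the fingers fully, or close them until they stop; squeeze is the grip in N (None keeps the last).
- env.pause(seconds).
- solver.inverse_kinematics(position, orientation): joint angles nearest the present ones, or None.
- env.sense(): the state.
- viewer.read_camera(name): name is "scene" or "top"; returns (picture, depth): 420x560x3 uint8, red, green, blue; 420x560 float32, m along the optical axis (not along the pixel's ray), 0 where there is no reading.
- viewer.camera_info(name): a dict with "intrinsics" (3x3 intrinsics, pixels), "dist_coeffs" ([k1, k2, p1, p2, k3] as OpenCV has them; the pictures are not rectified), "eye" and "rotation" of the camera in the world. Camera axes: x right, y up, looking along -z (the intrinsics and any distortion apply to the point x, -y, -z); pixel columns grow to the right and rows downward; lengths in m; the calibration is good to about 2 mm. A picture is of the moment at which its call begins. camera_info takes no time and is no camera call.
A pose or a line that the arm cannot do raises env.PlanningError and nothing moves.
- workorder.finish_job(): hands the job in, once; it reports no verdict.
Trained networks look in the newest picture that a camera, given by its name, has taken for a name from the list of things; names that differ only in an ending like _2 or _b are one class to them, and where a whole thing is asked for, a point or a joint stands for the part that bears it (a point fixed in the world has none). Each returns a list of dicts, best first, with "score" (0 to 1); they miss things now and then, are a little off and sometimes report something else, mostly with a low value. They report only what shows in the picture. A call takes as long as a camera call. They do not tell look-alikes from the thing itself.
- search_frame(camera, name): "at" ([x, y, z] in m, in world coordinates, good to about 4 mm: the middle of the surface that is visible of it).
- tip_of(camera, name): "at" ([x, y, z] in m, in world coordinates, good to about 4 mm: a listed point, or the origin of a listed thing).
The state is a dict: "t": time; "joint_positions": joint angles; "joint_velocities": joint speeds; "tau": joint torques, N m; "ee_pos": TCP position; "tcp_rot": TCP orientation; "wrist_force": force on the tool from outside, world axes, zero at the start; "moment": the same for the moment, N m; "gripper_width": finger opening in m.
Only numpy, scipy, OpenCV 4.12 (cv2) and the standard library are available. Lean on these libraries where they do the work, as an engineer would, in place of code of your own. Each camera call takes 0.05 s, during which the arm holds its last target. There are 200 camera calls.

## Task

The sleeve is to go before the inspection camera with a clean bore: while the swing clamp still holds it in its nest, run the bore brush from the holder down to the bottom of the bore twice (down, up into the top half or out, and down again) and stand the brush back in its holder. Then swing the clamp fully aside, lift the sleeve out and hold it in the air in front of the camera, flange face towards the lens and square to the line of sight, with the centre of that face on the line of sight 90 mm from the front of the ring light. Finish while still holding it there, steady; touch neither the camera nor its stand, and leave the bushes and the ring gauge where they lie.

Things in the scene. Friction and masses are not known exactly. Their poses are not given: they have to be found in the camera images.
- sleeve: turned aluminium flanged sleeve, 75 mm tall, about 0.17 kg, loose, standing flange down in the nest. Flange 60 mm across, 8 mm thick at the bottom; above it a round body of 44 mm (grip it there, near the top), bored 32 mm right through. Origin: centre of the flange's underside, which is the face to be shown; z runs along the bore from there to the open mouth. Any angle about z is as good
- sleeve_mouth (a point): centre of the sleeve's upper opening, 75 mm from the flange face along the sleeve's z
- nest: ground steel plate 20 mm thick, 108 mm wide (y) and from x = -54 to +76 mm, fixed to the table. Origin: at table height under the centre of the round recess in its top, 63 mm wide and 8 mm deep, floor 12 mm above the table. The sleeve's flange sits in it, 1.5 mm of play each side, and lifts straight out once the clamp is aside. Mouth of the seated sleeve: 87 mm above the table
- clamp (a joint): swing clamp on the nest: dark strap 66 x 18 x 8 mm, 21 to 30 mm above the table, turning flat about an upright screw at the nest's x = 50 mm, y = 0. Found at 0 to 0.15: its nose, 5 mm over the flange's edge, keeps the sleeve down. Grows anticlockwise seen from above (handle to the nest's +y) to the stop at 1.5; clear of the flange beyond 1.1. Friction 1.5 N at the handle; stays where left
- clamp_handle (a point): middle of the grip of the clamp's handle: an upright steel pin, 12 mm wide, on the outer end of the strap, 40 mm from the pivot, reaching from 30 to 70 mm above the table; this point is 54 mm above the table. It travels on an arc about the pivot
- clamp_pivot (a point): the clamp's upright pivot axis, at the top of the strap, 30 mm above the table
- brush: bore brush, 156 mm long, 70 g, loose, upright in its holder. Origin: its tip; z up along it. z = 0 to 51 mm: black bristles 28 mm wide (they yield; solid core 20 mm), then an 8 mm stem; 78 to 85 mm: centring cone; 85 to 90 mm: grey guard disc, 40 mm wide; 90 to 156 mm: wooden handle, 20 mm wide, to grip. Tip at the bottom of the bore: guard 10 mm above the sleeve's mouth
- brush_holder: upright aluminium tube on a round dark foot (84 mm wide), fixed to the table. Origin: centre of its underside. The tube has 40 mm outer and 32 mm inner diameter and its rim is 94 mm above the table. The brush stands in it with the guard's underside flat on the rim, its tip 9 mm above the table
- holder_mouth (a point): centre of the holder tube's rim, 94 mm above the table
- camera_stand: dark steel base plate 110 x 100 x 10 mm with two upright aluminium cheeks to z = 101 mm, fixed to the table, carrying the camera. Origin: centre of the underside (the camera's hinge is 88 mm above it); its -x side is the side to which the camera leans, roughly towards the robot
- inspection_camera (a joint): tilt of the camera in rad: 0 looks straight up, larger leans the lens towards the stand's -x side. It stays as found (0.42 to 0.70); not to be changed
- ring_light (a point): centre of the front of the ring light (80 mm wide) round the lens, 65 mm from the hinge along the line of sight. Its z axis is the line of sight, pointing out of the lens, up and back towards the robot
- focus (a point): the point on the line of sight 90 mm in front of the ring light (155 mm from the hinge), where the centre of the flange face belongs. Its z axis is the line of sight, out of the lens; the sleeve's z must point the same way
- bush: bystander: small turned bush with a flange, 48 mm wide and 28 mm tall; origin at the centre of its underside; to be left alone
- flat_bush: bystander: flat turned bush, 58 mm wide and 16 mm tall; origin at the centre of its underside; to be left alone
- ring_gauge: bystander: steel ring gauge lying flat, 64 mm wide and 20 mm tall; origin at the centre of its underside; to be left alone
There are look-alikes about, which are no part of the job. What is shaped like the sleeve but red is not meant.

How it is judged:
On the way, in this order (a step that is already met when the one before it is completed fails the run):
1. the brush is down at the bottom of the sleeve's bore (tip within 18 mm of the lower end), the sleeve clamped in its nest (z of brush in the frame of sleeve below 0.018 m and horizontal distance between brush and sleeve below 0.014 m and height (world z) of sleeve below 0.018 m and value of joint clamp below 0.4 rad), for 0.1 s.
2. the brush is drawn up: its tip is in the top half of the bore or above (z of brush in the frame of sleeve above 0.04 m and horizontal distance between brush and sleeve below 0.03 m), for 0.1 s.
3. the brush is down at the bottom of the bore a second time (all of step 1), for 0.1 s.
4. the brush stands in its holder again, let go, with the guard on the rim (distance between brush_guard and holder_mouth below 0.008 m and angle between brush's own z axis and vertical below 0.12 rad and contact force between brush and the fingers below 0.2 N), for 0.2 s.
5. the swing clamp is fully aside (value of joint clamp above 1.1 rad), for 0.1 s.
At the end, for the whole second after the job is handed in: Held still in the air by the fingers alone: flange face centre within 14 mm of the focus point, face to the lens, axis within 0.15 rad of the line of sight. Brush upright in its holder, guard within 8 mm of the rim, tilt under 0.12 rad (distance between sleeve and focus below 0.014 m and angle between the z axis of sleeve and the z axis of focus, either way round below 0.15 rad and z of sleeve_mouth in the frame of focus above 0.04 m and height (world z) of sleeve above 0.12 m and contact force between sleeve and the fingers above 1 N and contact force between sleeve and camera_stand below 0.2 N and contact force between sleeve and nest below 0.2 N and contact force between sleeve and brush below 0.2 N and linear speed of sleeve below 0.02 m/s and distance between brush_guard and holder_mouth below 0.008 m and angle between brush's own z axis and vertical below 0.12 rad); the arm keeps its last pose, push and grip.
It fails at once if the camera or its stand is touched (contact force between camera_stand and the arm above 1 N or contact force between camera_stand and the fingers above 1 N or contact force between camera_stand and sleeve above 1 N or contact force between camera_stand and brush above 1 N).
It fails at once if one of the other parts on the table is shifted by more than 20 mm (distance of any of bush, flat_bush, ring_gauge from where it was at the start of the episode above 0.02 m).
It also fails if it takes over 72 s, if anything falls off the work surface, if the arm or the gripper's body presses on something with over 40 N, if the wrist force passes 120 N, or if a joint passes its speed limit or range.

## Working session

There is one attempt and no reset: what is moved stays moved. The work goes in short steps, each a Python script; the robot and the scene stay as the last script left them, time stands still between calls to the robot, and variables do not carry over. Pictures are saved under pics/ and viewed, on a budget of 10 in all, crops included, one or two more only if the job needs it, and the job is handed in when it is done.

```bash
mkdir -p pics; ls; python3 - <<'E'
from station import *
import cv2,numpy as np
for c in ["scene","top"]:
    p,d=viewer.read_camera(c); cv2.imwrite(f"pics/{c}0.png",p[:,:,::-1]); np.save(f"{c}0.npy",d)
    i=viewer.camera_info(c); print(c,{k:np.round(np.array(v),4).tolist() for k,v in i.items() if k!='name'})
    for n in ["sleeve","nest","brush","brush_holder","holder_mouth","sleeve_mouth","clamp_handle","clamp_pivot","camera_stand","ring_light","focus","inspection_camera","bush","flat_bush","ring_gauge"]:
        print(n,[(round(r["score"],2),np.round(r["at"],3).tolist()) for r in tip_of(c,n)][:4])
print(env.sense())
E
```

```text
pics
scene {'intrinsics': [[386.5721, 0.0, 275.0936], [0.0, 386.5721, 207.0455], [0.0, 0.0, 1.0]], 'dist_coeffs': [0.0087, 0.0, 0.0, 0.0, 0.0], 'eye': [0.1991, -0.6391, 0.6698], 'rotation': [[0.8772, 0.2655, -0.3999], [-0.4798, 0.5124, -0.7122], [0.0158, 0.8166, 0.5769]]}
sleeve [(0.95, [0.476, 0.215, 0.012]), (0.57, [0.347, 0.215, 0.002])]
nest [(0.69, [0.476, 0.214, -0.002])]
brush [(0.61, [0.766, 0.051, 0.002])]
brush_holder [(0.68, [0.518, -0.215, -0.0])]
holder_mouth [(0.87, [0.523, -0.211, 0.094]), (0.73, [0.681, 0.038, 0.219]), (0.38, [0.764, 0.05, -0.001])]
sleeve_mouth [(0.78, [0.473, 0.217, 0.086]), (0.78, [0.347, 0.215, 0.076])]
clamp_handle [(0.54, [0.57, 0.203, 0.053]), (0.32, [0.552, 0.01, 0.002])]
clamp_pivot [(0.63, [0.68, 0.039, 0.22]), (0.61, [0.527, 0.212, 0.031]), (0.19, [0.474, 0.214, 0.014])]
camera_stand [(0.81, [0.764, 0.052, -0.001]), (0.41, [0.524, 0.212, 0.03])]
ring_light [(0.89, [0.729, 0.047, 0.147])]
focus [(0.75, [0.68, 0.038, 0.22])]Traceback (most recent call last):
  File "<stdin>", line 7, in <module>
ValueError: it knows: brush, brush_holder, bush, camera_stand, clamp_handle, clamp_pivot, flat_bush, focus, holder_mouth, nest, ring_gauge, ring_light, sleeve, sleeve_mouth
```

```bash
python3 - <<'E'
from station import *
import cv2,numpy as np
for c in ["scene","top"]:
    p,d=viewer.read_camera(c); cv2.imwrite(f"pics/{c}0.png",p[:,:,::-1]); np.save(f"{c}0.npy",d)
    i=viewer.camera_info(c); print(c,{k:np.round(np.array(v),4).tolist() for k,v in i.items() if k!='name'})
    for n in ["sleeve","nest","brush","brush_holder","holder_mouth","sleeve_mouth","clamp_handle","clamp_pivot","camera_stand","ring_light","focus","bush","flat_bush","ring_gauge"]:
      if c=="top" or 'bush' in n or 'ring_g' in n:
        print(n,[(round(r["score"],2),np.round(r["at"],3).tolist()) for r in tip_of(c,n)][:4])
s=env.sense();print(s["t"],s["ee_pos"],s["tcp_rot"])
E
```

```text
scene {'intrinsics': [[386.5721, 0.0, 275.0936], [0.0, 386.5721, 207.0455], [0.0, 0.0, 1.0]], 'dist_coeffs': [0.0087, 0.0, 0.0, 0.0, 0.0], 'eye': [0.1991, -0.6391, 0.6698], 'rotation': [[0.8772, 0.2655, -0.3999], [-0.4798, 0.5124, -0.7122], [0.0158, 0.8166, 0.5769]]}
bush [(0.53, [0.44, 0.039, -0.001])]
flat_bush [(0.91, [0.384, -0.034, 0.001])]
ring_gauge [(0.77, [0.551, 0.008, -0.003]), (0.21, [0.383, -0.035, 0.0])]
top {'intrinsics': [[424.9097, 0.0, 282.2387], [0.0, 424.9097, 212.3345], [0.0, 0.0, 1.0]], 'dist_coeffs': [0.0184, 0.0, 0.0, 0.0, 0.0], 'eye': [0.3608, -0.0262, 1.1091], 'rotation': [[0.004, 0.9818, -0.19], [-0.9998, -0.0002, -0.0222], [-0.0218, 0.19, 0.9815]]}
sleeve [(0.87, [0.477, 0.215, 0.015]), (0.76, [0.348, 0.218, -0.001])]
nest [(0.68, [0.477, 0.212, 0.002])]
brush [(0.74, [0.519, -0.21, 0.007]), (0.64, [0.476, 0.217, 0.088])]
brush_holder [(0.55, [0.521, -0.211, -0.001])]
holder_mouth [(0.92, [0.522, -0.211, 0.099])]
sleeve_mouth [(0.82, [0.476, 0.216, 0.089]), (0.66, [0.349, 0.214, 0.075])]
clamp_handle [(0.47, [0.569, 0.205, 0.057])]
clamp_pivot [(0.61, [0.526, 0.211, 0.03])]
camera_stand [(0.73, [0.764, 0.054, -0.003]), (0.19, [0.474, 0.218, 0.09])]
ring_light [(0.75, [0.731, 0.049, 0.143])]
focus [(0.76, [0.679, 0.033, 0.217])]
bush [(0.46, [0.439, 0.036, 0.002])]
flat_bush [(0.52, [0.386, -0.037, -0.001]), (0.46, [0.474, 0.217, 0.015])]
ring_gauge [(0.78, [0.55, 0.006, -0.002])]
1.55 [0.21667458 0.6128313  0.21459749] [[-9.42793735e-01  3.33376619e-01  5.99601936e-05]
 [ 3.33376621e-01  9.42793736e-01  1.93509698e-05]
 [-5.00789340e-05  3.82332998e-05 -9.99999998e-01]]
```

View pics/scene0.png

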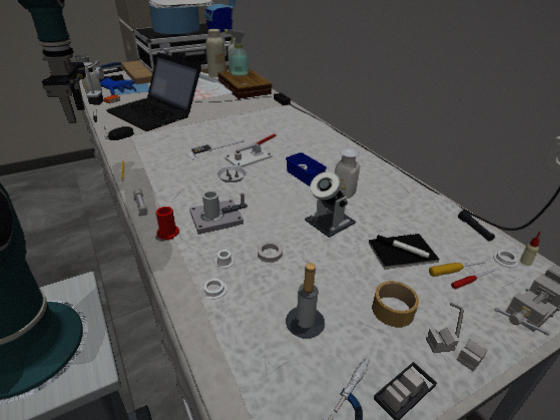

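View pics/top0.png

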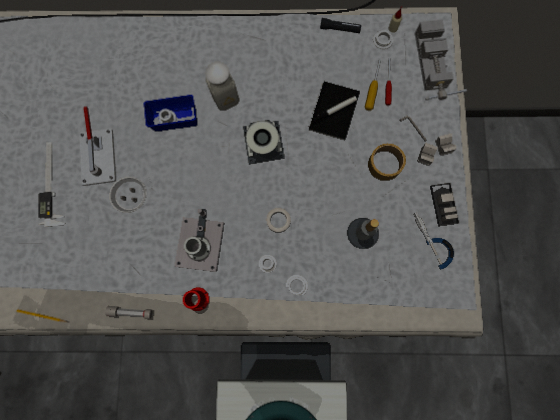

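Two look-alikes fit "sleeve": a grey one standing in the nest (scene px 210,205; top px 197,245) and a red one (scene 167,222; top 197,299). The grey one, clamped in the nest, fits the description. I'll confirm it in a crop and refine from depth.

```bash
cat > h.py <<'E'
from station import *
import cv2,numpy as np
from scipy.spatial.transform import Rotation as R
def cloud(c,d):
    i=viewer.camera_info(c);K=np.array(i["intrinsics"]);h,w=d.shape
    uv=np.stack(np.meshgrid(np.arange(w),np.arange(h)),-1).reshape(-1,1,2).astype(float)
    n=cv2.undistortPoints(uv,K,np.array(i["dist_coeffs"])).reshape(h,w,2)
    P=np.stack([n[...,0]*d,-n[...,1]*d,-d],-1)
    return P@np.array(i["rotation"]).T+np.array(i["eye"])
def circ(P2):
    (x,y),r=cv2.minEnclosingCircle(P2.astype(np.float32)); return np.round([x,y,r],4)
E
python3 - <<'E'
from h import *
near=lambda W,p,r:np.linalg.norm(W[...,:2]-np.array(p),axis=-1)<r
for c in ["top","scene"]:
    d=np.load(c+"0.npy");W=cloud(c,d);ok=d>0;z=W[...,2]
    for n,p,r,a,b in [("mouth",(.476,.216),.035,.082,.092),("nesttop",(.485,.214),.1,.016,.0205),("guard",(.522,-.211),.035,.094,.103),("brushtop",(.522,-.211),.04,.158,.172),("foot",(.522,-.211),.06,.003,.06),("pin",(.57,.205),.025,.063,.074)]:
        m=ok&near(W,p,r)&(z>a)&(z<b)
        if m.sum()>3: print(c,n,m.sum(),circ(W[m][:,:2]),"mean",W[m].mean(0).round(4))
    m=ok&(np.linalg.norm(W-[.73,.048,.145],axis=-1)<.045)
    P=W[m]
    best=None;rng=np.random.default_rng(0)
    for _ in range(2000):
        q=P[rng.choice(len(P),3,False)];nn=np.cross(q[1]-q[0],q[2]-q[0]);l=np.linalg.norm(nn)
        if l<1e-4: continue
        nn/=l; k=abs((P-q[0])@nn)<.002
        if best is None or k.sum()>best.sum():best=k
    Q=P[best];ce=Q.mean(0);nn=np.linalg.svd(Q-ce)[2][2];nn*=np.sign(nn[2])
    # circle in plane
    e1=np.cross(nn,[0,1,0]);e1/=np.linalg.norm(e1);e2=np.cross(nn,e1);s=np.c_[(Q-ce)@e1,(Q-ce)@e2]
    k=circ(s);C=ce+k[0]*e1+k[1]*e2
    print(c,"ring",len(P),best.sum(),"n",nn.round(3),"C",C.round(4),k[2],"focus",(C+.09*nn).round(4),"hinge",(C-.065*nn).round(4))
s=cv2.imread("pics/scene0.png");t=cv2.imread("pics/top0.png")
cv2.imwrite("pics/c1.png",np.hstack([cv2.resize(s[165:245,150:260],None,fx=4,fy=4,interpolation=2)[:320,:400],cv2.resize(t[195:315,155:235],(400,600))[:320] if 0 else cv2.resize(t[200:280,150:250],(400,320))]))
E
```

```text
top mouth 124 [0.4775 0.2141 0.0217] mean [0.4777 0.2139 0.0863]
top nesttop 1029 [0.4873 0.2119 0.0817] mean [0.4862 0.21   0.0187]
top guard 124 [ 0.5199 -0.2115  0.0197] mean [ 0.5165 -0.208   0.0987]
top brushtop 64 [ 0.5195 -0.2113  0.0098] mean [ 0.5192 -0.2106  0.1641]
top foot 828 [ 0.5218 -0.211   0.0599] mean [ 0.5152 -0.2065  0.0082]
top pin 18 [0.566  0.2037 0.0054] mean [0.5667 0.2038 0.0694]
top ring 840 531 n [-0.542 -0.089  0.836] C [0.7305 0.0444 0.143 ] 0.0398 focus [0.6817 0.0364 0.2182] hinge [0.7657 0.0501 0.0887]
scene mouth 84 [0.476  0.2129 0.0228] mean [0.4744 0.2125 0.0848]
scene nesttop 671 [0.4911 0.2126 0.0867] mean [0.4801 0.2012 0.0187]
scene guard 175 [ 0.5168 -0.2119  0.0202] mean [ 0.5137 -0.2168  0.0979]
scene brushtop 76 [ 0.5165 -0.2123  0.0099] mean [ 0.5161 -0.2139  0.163 ]
scene foot 1123 [ 0.5218 -0.2112  0.0598] mean [ 0.509  -0.2213  0.0138]
scene pin 14 [0.5636 0.2025 0.006 ] mean [0.5635 0.2021 0.0677]
scene ring 612 430 n [-0.539 -0.085  0.838] C [0.7276 0.0442 0.141 ] 0.0405 focus [0.6791 0.0365 0.2164] hinge [0.7627 0.0498 0.0865]
```

View pics/c1.png

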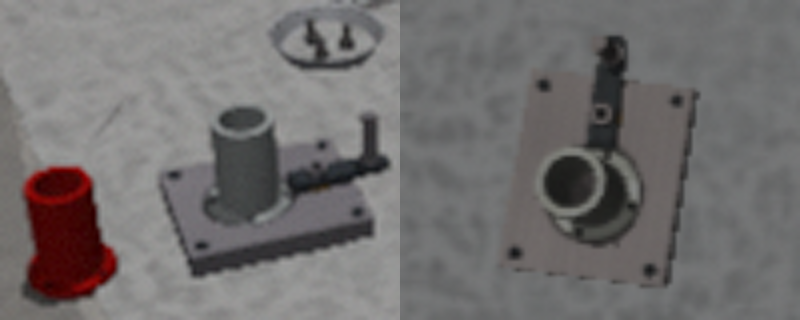

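The crop confirms it: the grey sleeve in the nest (left half, px 245,160), with the dark clamp strap and its pin to the right at (368,140). The red one is outside the nest. Next I'll check the kinematics of the whole plan.

```bash
cat >> h.py <<'E'
MOUTH=np.array([.4767,.2135]);HOLD=np.array([.5185,-.2118]);FOC=np.array([.6804,.0365,.2173]);N=np.array([-.540,-.087,.837]);N/=np.linalg.norm(N)
PIV=np.array([.5262,.2063]);YAW=-.145
def down(a):  # closing axis (tool y) at world angle a, tool z down
    y=np.array([np.cos(a),np.sin(a),0]);z=np.array([0,0,-1.]);return np.c_[np.cross(y,z),y,z]
def tilt(a):  # tool z = -N, tool y rotated a from horizontal, about N
    z=-N;y=np.cross(z,[0,0,1.]);y/=np.linalg.norm(y);y=R.from_rotvec(z*a).apply(y);return np.c_[np.cross(y,z),y,z]
E
python3 - <<'E'
from h import *
f=lambda p,o:(lambda q:None if q is None else np.round(q,2).tolist())(solver.inverse_kinematics(np.array(p),o))
for a in [0,.8,1.2,1.57,1.9,2.4,3.1,-.4,-.8,-1.57]:
    print(a,"hold",f([*HOLD,.118],down(a)),"hi",f([*HOLD,.26],down(a)),"sl",f([*MOUTH,.118],down(a)),f([*MOUTH,.26],down(a)))
for a in [0,.8,1.57,2.4,3.14,-.8,-1.57]:
    print(a,"foc",f(FOC+.041*N,tilt(a)),tilt(a)[:,1].round(2))
p=np.load("top0.npy");W=cloud("top",p);m=(np.linalg.norm(W[...,:2]-[.487,.212],axis=-1)<.1)&(W[...,2]>.015)&(W[...,2]<.024)
r=cv2.minAreaRect((W[m][:,:2]*1000).astype(np.float32));print(r)
E
```

```text
0 hold [-0.36, 0.59, 0.92, 1.95, -0.6, 0.9, 0.87] hi [-0.44, 0.37, 0.98, 1.82, -0.34, 1.13, 0.66] sl [-0.82, 0.4, 0.41, 2.02, -0.22, 0.77, -0.28] [-0.86, 0.2, 0.43, 1.89, -0.1, 1.07, -0.39]
0.8 hold [-0.26, 0.53, 0.77, 1.94, -0.49, 0.86, 1.57] hi [-0.4, 0.35, 0.93, 1.82, -0.31, 1.12, 1.43] sl [-0.7, 0.39, 0.26, 2.01, -0.14, 0.76, 0.44] [-0.74, 0.2, 0.29, 1.88, -0.06, 1.07, 0.38]
1.2 hold [-0.15, 0.49, 0.61, 1.94, -0.38, 0.83, 1.87] hi [-0.39, 0.35, 0.91, 1.82, -0.31, 1.12, 1.83] sl [-0.64, 0.38, 0.19, 2.01, -0.1, 0.76, 0.81] [-0.67, 0.2, 0.22, 1.88, -0.05, 1.07, 0.76]
1.57 hold [-0.13, 0.48, 0.58, 1.94, -0.36, 0.83, 2.22] hi [-0.39, 0.35, 0.9, 1.82, -0.3, 1.12, 2.19] sl [-0.58, 0.38, 0.12, 2.0, -0.06, 0.76, 1.14] [-0.62, 0.2, 0.16, 1.87, -0.04, 1.07, 1.12]
1.9 hold [-0.13, 0.48, 0.59, 1.94, -0.36, 0.83, 2.55] hi [-0.4, 0.36, 0.93, 1.82, -0.32, 1.12, 2.54] sl [-0.52, 0.38, 0.04, 2.0, -0.02, 0.76, 1.44] [-0.58, 0.2, 0.1, 1.87, -0.02, 1.07, 1.44]
2.4 hold [1.0, 0.63, -0.89, 1.86, 0.6, 0.94, 2.23] hi [1.15, 0.51, -1.1, 1.73, 0.49, 1.21, 2.32] sl [-0.43, 0.39, -0.07, 1.99, 0.04, 0.77, 1.8
[... 741 characters left out ...]
1.0, 0.43, 0.64, 2.03, -0.36, 0.79, -1.72] [-1.05, 0.22, 0.66, 1.9, -0.15, 1.07, -1.9]
0 foc [-0.65, 0.22, 0.65, 2.06, -0.55, 0.38, -1.0] [ 0.16 -0.99  0.  ]
0.8 foc [-1.14, 0.48, 1.37, 2.08, -1.16, 0.65, -1.29] [-0.48 -0.78 -0.39]
1.57 foc [-1.14, 0.48, 1.37, 2.08, -1.16, 0.65, -2.06] [-0.83 -0.13 -0.55]
2.4 foc [0.04, 0.21, -0.14, 2.02, -0.04, 0.34, 2.42] [-0.68  0.64 -0.37]
3.14 foc [-0.59, 0.21, 0.59, 2.05, -0.5, 0.37, 2.1] [-0.16  0.99 -0.  ]
-0.8 foc [-0.67, 0.22, 0.68, 2.06, -0.56, 0.38, -0.18] [ 0.7  -0.59  0.39]
-1.57 foc [-0.66, 0.22, 0.66, 2.06, -0.55, 0.38, 0.58] [0.83 0.13 0.55]
((488.9412841796875, 213.08993530273438), (109.3253402709961, 129.98855590820312), 82.73664093017578)
```

```bash
sed -i 's/PIV=.*/PIV=np.array([.5266,.2075]);YAW=-.127/' h.py; cat >> h.py <<'E'
D=down(-np.pi/2)
def st(t=""):
    s=env.sense();print(t,"t",round(s["t"],2),"p",np.round(s["ee_pos"],4),"F",np.round(s["wrist_force"],1),"w",round(s["gripper_width"],4))
E
python3 - <<'E'
from h import *
env.reach([.42,.1,.33],D);st()
env.reach([*HOLD,.20],D);st()
env.movel([*HOLD,.118],rate=.15);st()
effector.grasp(30);st("grip")
env.movel([*HOLD,.245],rate=.15);st("up")
p,d=viewer.read_camera("scene");cv2.imwrite("pics/s1.png",cv2.resize(p[150:350,200:400,::-1],(600,600)))
W=cloud("scene",d);np.save("s1.npy",d)
E
```

```text
t 3.58 p [0.42   0.1007 0.33  ] F [ 0.5 -0.3  0.5] w 0.0919
 t 4.9 p [ 0.519  -0.2105  0.1998] F [0.2 0.7 0.7] w 0.092
 t 5.6 p [ 0.519  -0.212   0.1186] F [ 0.3 -0.  -0.2] w 0.0918
grip t 6.68 p [ 0.5185 -0.2118  0.1179] F [ 0.1 -0.3 -0.5] w 0.0195
up t 7.68 p [ 0.5181 -0.2113  0.2442] F [-1.   0.5 -0.6] w 0.0196
```

View pics/s1.png

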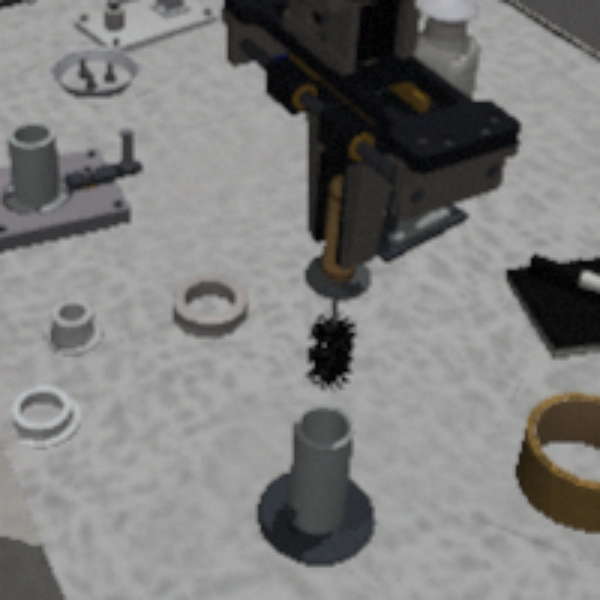

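Brush is out and clear: bristles at (332,350) above the holder mouth at (325,428), hanging roughly straight. I'll move it over the sleeve and check the alignment there.

```bash
python3 - <<'E'
from h import *
env.movel([*MOUTH,.245],rate=.3)
env.movel([*MOUTH,.212],rate=.15);st("above")
p,d=viewer.read_camera("scene");cv2.imwrite("pics/s2.png",cv2.resize(p[130:250,150:270,::-1],(600,600),interpolation=2))
W=cloud("scene",d);e=env.sense()["ee_pos"];m=(d>0)&(np.linalg.norm(W[...,:2]-e[:2],axis=-1)<.035)
for n,a,b in [("bristle",.106,.15),("guard",.183,.196)]:
    k=m&(W[...,2]>a)&(W[...,2]<b);print(n,k.sum(),circ(W[k][:,:2]),W[k].mean(0).round(4))
E
```

```text
above t 9.68 p [0.4767 0.2124 0.212 ] F [-0.1 -0.3 -0.9] w 0.0193
bristle 145 [0.4753 0.2114 0.016 ] [0.475  0.2088 0.1287]
guard 84 [0.4741 0.209  0.021 ] [0.4734 0.2032 0.1919]
```

View pics/s2.png

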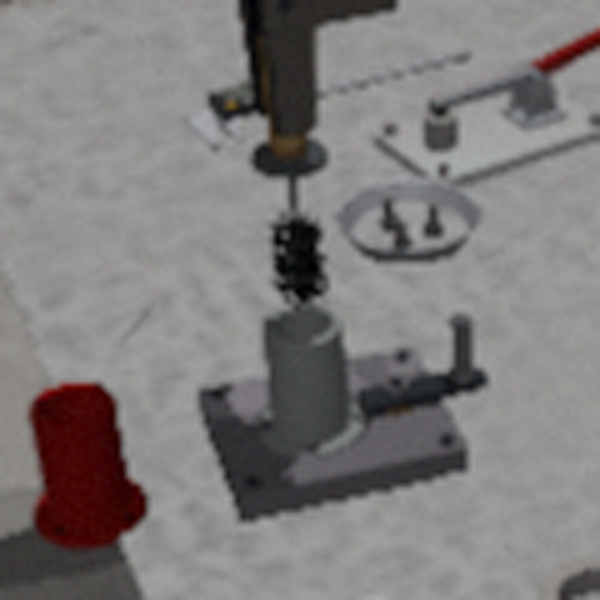

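Bristles at (300,260) sit over the mouth at (305,322), so they line up within about 1–2 mm. Going down carefully and watching the force.

```bash
python3 - <<'E'
from h import *
p=MOUTH+[.0005,.0008]
for z in [.185,.155,.126]:
    env.movel([*p,z],rate=.08);st(z)
    F=env.sense()["wrist_force"]
    if np.linalg.norm(F)>20: print("STOP");break
else:
    env.pause(.25);st("down1")
E
```

```text
0.185 t 10.22 p [0.4771 0.2141 0.1847] F [-0.5  0.3 -0.9] w 0.0194
0.155 t 10.74 p [0.4772 0.214  0.1547] F [ 0.2 -0.2 -0.8] w 0.0191
0.126 t 11.26 p [0.4771 0.214  0.1257] F [ 0.5  1.  -0.3] w 0.0193
down1 t 11.51 p [0.4774 0.2144 0.1263] F [-0.7 -0.6 -1.3] w 0.0195
```

```bash
python3 - <<'E'
from h import *
def chk():
    _,d=viewer.read_camera("scene");W=cloud("scene",d);e=env.sense()["ee_pos"]
    m=(d>0)&(np.linalg.norm(W[...,:2]-e[:2],axis=-1)<.03)&(W[...,2]>.093)&(W[...,2]<e[2]-.005)
    print("guard z range",np.percentile(W[m][:,2],[2,50,98]).round(4),circ(W[m][:,:2]))
p=MOUTH+[.0005,.0008]
chk()
env.movel([*p,.19],rate=.1);env.pause(.25);st("up")
env.movel([*p,.126],rate=.1);env.pause(.25);st("down2");chk()
env.movel([*p,.245],rate=.13);st("out")
env.movel([*HOLD,.245],rate=.3);env.movel([*HOLD,.225],rate=.1);env.pause(.2);st("above holder")
p,d=viewer.read_camera("scene");cv2.imwrite("pics/s3.png",cv2.resize(p[200:350,230:380,::-1],(600,600),interpolation=2))
W=cloud("scene",d);e=env.sense()["ee_pos"];m=(d>0)&(np.linalg.norm(W[...,:2]-e[:2],axis=-1)<.035)
for n,a,b in [("bristle",.12,.165),("guard",.195,.212),("rim",.088,.097)]:
    k=m&(W[...,2]>a)&(W[...,2]<b);print(n,k.sum(),circ(W[k][:,:2]),W[k].mean(0).round(4))
E
```

```text
guard z range [0.1014 0.1068 0.1185] [0.4751 0.2117 0.0206]
up t 12.6 p [0.477  0.2141 0.1896] F [-0.6 -0.5 -1.3] w 0.0194
down2 t 13.64 p [0.4775 0.2145 0.1264] F [ 0.3 -0.5 -1.3] w 0.0195
guard z range [0.103  0.1066 0.1182] [0.4765 0.2108 0.0211]
out t 14.76 p [0.4767 0.2143 0.2443] F [-0.2  0.5 -0.7] w 0.0193
above holder t 16.88 p [ 0.5187 -0.2119  0.2254] F [-0.3 -0.6 -0.6] w 0.0192
bristle 257 [ 0.518  -0.2124  0.015 ] [ 0.5154 -0.215   0.1454]
guard 203 [ 0.5166 -0.2131  0.0202] [ 0.5131 -0.2181  0.2056]
rim 130 [ 0.5172 -0.212   0.0205] [ 0.5151 -0.2147  0.0919]
```

View pics/s3.png

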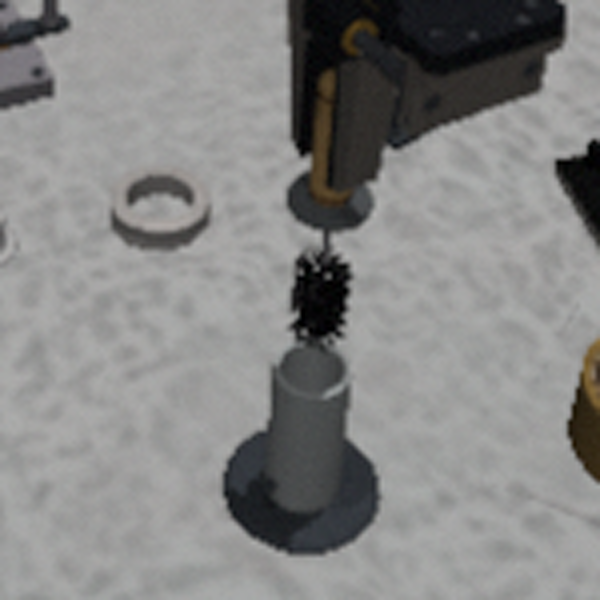

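The brush hangs straight over the tube mouth: bristles (320,298), mouth (312,370), and the rim and guard centres agree within 1–2 mm. At both strokes the guard sat at 0.107, meaning the tip was about 5 mm above the bottom. Lowering into the holder.

```bash
python3 - <<'E'
from h import *
for z in [.18,.14,.1225,.119,.1175]:
    env.movel([*HOLD,z],rate=.08);st(z)
    if abs(env.sense()["wrist_force"][2])>12: print("contact");break
effector.release();env.pause(.3);st("rel")
env.movel([*HOLD,.20],rate=.2);st()
p,d=viewer.read_camera("scene");cv2.imwrite("pics/s4.png",cv2.resize(p[230:350,240:360,::-1],(500,500),interpolation=2))
W=cloud("scene",d);m=(d>0)&(np.linalg.norm(W[...,:2]-HOLD,axis=-1)<.035)
for n,a,b in [("top",.15,.172),("guard",.095,.103)]:
    k=m&(W[...,2]>a)&(W[...,2]<b);print(n,k.sum(),circ(W[k][:,:2]),W[k].mean(0).round(4),W[k][:,2].max())
E
```

```text
0.18 t 17.64 p [ 0.5185 -0.2121  0.18  ] F [-0.8 -0.3 -0.4] w 0.0198
0.14 t 18.29 p [ 0.5185 -0.2121  0.1399] F [ 0.5 -0.2 -0.1] w 0.0196
0.1225 t 18.66 p [ 0.5181 -0.2117  0.1219] F [ 0.3 -0.9 -0.9] w 0.0196
0.119 t 18.91 p [ 0.5185 -0.2118  0.119 ] F [-0.5  0.6 -0.6] w 0.0197
0.1175 t 19.16 p [ 0.5188 -0.212   0.1179] F [-0.3  0.1  2.7] w 0.0194
rel t 20.59 p [ 0.5185 -0.2118  0.1175] F [-0.2  0.   0.1] w 0.0919
 t 21.15 p [ 0.5183 -0.2111  0.1994] F [ 0.4 -0.1 -0.2] w 0.0919
top 111 [ 0.517  -0.2134  0.0103] [ 0.5155 -0.216   0.1602] 0.16628645048983814
guard 171 [ 0.5175 -0.2131  0.0207] [ 0.5139 -0.2176  0.098 ] 0.10260920532352025
```

View pics/s4.png

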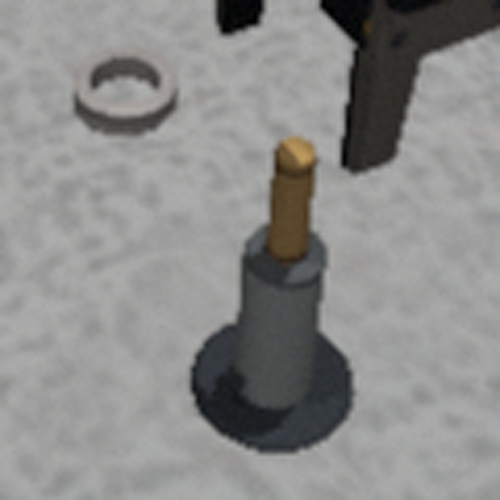

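Brush is seated (guard on the rim at (285,262), handle upright, fingers clear). Now the clamp: grip the pin lightly and follow the arc, with the closing axis tangential.

```bash
python3 - <<'E'
from h import *
pin=np.array([.565,.203]);t0=-.12;O=lambda t:down(-np.pi/2+t)
env.movel([*HOLD,.25],rate=.3);env.movel([*pin,.25],frame=O(t0),rate=.3)
env.movel([*pin,.14],rate=.2);st("above")
env.movel([*pin,.042],rate=.12);st("at pin")
effector.grasp(6);st("grip")
r=.0395
for t in np.linspace(t0,1.28,9)[1:]:
    env.movel([*(PIV+r*np.array([np.cos(t),np.sin(t)])),.042],frame=O(t),rate=.06)
    st(round(t,2))
    if np.linalg.norm(env.sense()["wrist_force"])>25: print("STOP");break
E
```

```text
above t 23.76 p [0.5659 0.2024 0.1411] F [0.3 0.6 0.5] w 0.092
at pin t 24.73 p [0.5656 0.2029 0.0426] F [-0.3 -0.4 -0.2] w 0.0918
grip t 25.91 p [0.5654 0.205  0.042 ] F [ 1.7  5.2 -1. ] w 0.0116
0.05 t 26.23 p [0.5658 0.2095 0.042 ] F [-0.1  1.2 -0.2] w 0.0116
0.23 t 26.56 p [0.5651 0.216  0.042 ] F [ 0.9  0.4 -1.1] w 0.0119
0.4 t 26.88 p [0.5633 0.2228 0.042 ] F [ 1.6  0.1 -2.8] w 0.0117
0.58 t 27.21 p [0.5601 0.2294 0.0421] F [ 4.   1.2 -3.2] w 0.0115
0.76 t 27.53 p [0.5556 0.2351 0.0421] F [ 4.   1.4 -2.2] w 0.0116
0.93 t 27.86 p [0.5502 0.2398 0.0421] F [ 3.5  3.8 -2.4] w 0.0118
1.1 t 28.18 p [0.5442 0.2434 0.0422] F [ 2.   4.5 -0.2] w 0.0114
1.28 t 28.51 p [0.5378 0.2457 0.0422] F [1.4 3.3 0.9] w 0.0117
```

```bash
python3 - <<'E'
from h import *
effector.release();e=env.sense()["ee_pos"];st("rel")
env.movel([e[0],e[1],.20],rate=.25)
env.reach([*(MOUTH+[.0008,.0006]),.20],D);st("above sleeve")
p,d=viewer.read_camera("scene");cv2.imwrite("pics/s5.png",cv2.resize(p[140:260,150:270,::-1],(500,500),interpolation=2))
print([(round(r["score"],2),np.round(r["at"],3).tolist()) for n in ("clamp_handle","sleeve_mouth") for r in tip_of("scene",n)])
E
```

```text
rel t 29.74 p [0.5379 0.2454 0.042 ] F [ 0.2  0.2 -0.1] w 0.0921
above sleeve t 31.55 p [0.4773 0.214  0.1993] F [ 0.4 -0.3  0.6] w 0.0917
[(0.71, [0.54, 0.244, 0.053]), (0.89, [0.351, 0.22, 0.075]), (0.64, [0.473, 0.221, 0.086])]
```

View pics/s5.png

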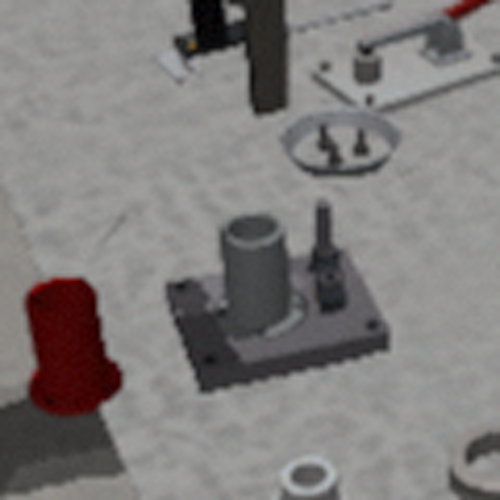

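Clamp is fully aside (pin at (322,205)–(322,265), strap turned clear of the flange). Now grip the sleeve, lift it and check the hold.

```bash
python3 - <<'E'
from h import *
c=MOUTH+[.0008,.0006]
env.movel([*c,.051],rate=.18);st("at")
effector.grasp(45);st("grip");e=env.sense()["ee_pos"]
env.movel([e[0],e[1],.09],rate=.1);st("lift")
env.movel([e[0],e[1],.30],rate=.25);st("high")
env.movel(FOC+.139*N,frame=tilt(0),rate=.15);env.pause(.2);st("standoff")
p,d=viewer.read_camera("scene");cv2.imwrite("pics/s6.png",cv2.resize(p[100:250,220:370,::-1],(600,600),interpolation=2));np.save("s6.npy",d)
print([(round(r["score"],2),np.round(r["at"],3).tolist()) for n in ("sleeve","sleeve_mouth") for r in tip_of("scene",n)],(FOC+.1*N).round(3))
E
```

```text
at t 32.67 p [0.4782 0.2141 0.0517] F [-0.5  0.2  0.1] w 0.0918
grip t 33.47 p [0.4777 0.2147 0.0511] F [ 0.   2.  -0.1] w 0.0427
lift t 34.01 p [0.4773 0.2146 0.0899] F [ 0.4 -1.  -2. ] w 0.043
high t 35.0 p [0.4767 0.2146 0.2986] F [-0.   0.6 -1.7] w 0.0434
standoff t 37.44 p [0.6053 0.0247 0.3337] F [-0.1  0.  -1.9] w 0.0429
[(0.66, [0.625, 0.024, 0.301]), (0.62, [0.347, 0.217, 0.003]), (0.27, [0.476, 0.216, 0.0]), (0.84, [0.584, 0.024, 0.363])] [0.626 0.028 0.301]
```

View pics/s6.png

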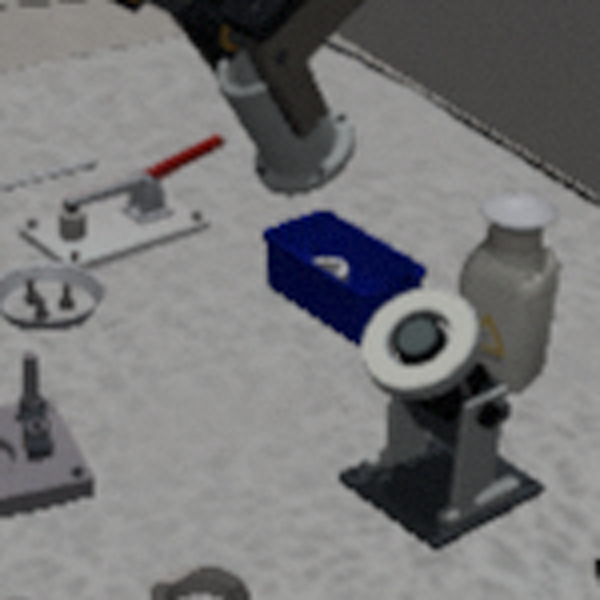

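The sleeve is held square behind the standoff point (flange at (305,170), facing the ring light at (420,340)), and the estimates agree with the plan within 4 mm. Moving in along the line of sight.

```bash
python3 - <<'E'
from h import *
env.movel(FOC+.039*N,frame=tilt(0),rate=.1);env.pause(.5);st("final")
T=tilt(0)
for c in ("scene","top"):
    p,d=viewer.read_camera(c)
    if c=="scene": cv2.imwrite("pics/s7.png",cv2.resize(p[100:250,220:370,::-1],(600,600),interpolation=2))
    print(c,[(n,round(r["score"],2),np.round(r["at"],3).tolist()) for n in ("sleeve","sleeve_mouth","focus","ring_light") for r in tip_of(c,n)[:2]])
    W=cloud(c,d);L=(W-FOC)@np.c_[T[:,0],T[:,1],N]
    rr=np.hypot(L[...,0],L[...,1]);F=L[(d>0)&(rr<.036)&(L[...,2]>-.012)&(L[...,2]<.02)]
    from scipy.optimize import least_squares
    S=F[np.hypot(F[:,0],F[:,1])>.026]
    print("flange pts",len(F),"z pct",np.percentile(F[:,2],[2,10,50,90,98]).round(4))
    # flange side + body side cylinder fits with known radii
    B=L[(d>0)&(rr<.03)&(L[...,2]>.011)&(L[...,2]<.035)]
    f=least_squares(lambda q:np.hypot(B[:,0]-q[0]-q[2]*B[:,2],B[:,1]-q[1]-q[3]*B[:,2])-.022,[0,0,0,0],loss="soft_l1",f_scale=.002).x
    print("body axis at face",f[:2].round(4),"slope",f[2:].round(3),len(B))
_,d=viewer.read_camera("scene");W=cloud("scene",d);m=(d>0)&(np.linalg.norm(W[...,:2]-HOLD,axis=-1)<.035)&(W[...,2]>.095)&(W[...,2]<.103);print("guard",circ(W[m][:,:2]))
print("FOC",FOC)
E
```

```text
Traceback (most recent call last):
station.PlanningError: the arm cannot follow that straight line within its joint ranges
```

```bash
python3 - <<'E'
from h import *
print(np.round(env.sense()["joint_positions"],2))
for a in [0,-.3,.3,-.6,.6]:
  for s in [.139,.11,.09,.07,.05,.039]:
    q=solver.inverse_kinematics(FOC+s*N,tilt(a));print(a,s,None if q is None else np.round(q,2))
E
```

```text
[-1.47 -0.23  1.3   2.09  0.38  0.56 -1.8 ]
0 0.139 [-1.47 -0.23  1.3   2.09  0.38  0.56 -1.8 ]
0 0.11 [-1.7  -0.23  1.54  2.09  0.41  0.5  -1.8 ]
0 0.09 [-0.91  0.11  0.92  2.08 -0.37  0.45 -1.14]
0 0.07 [-0.68  0.15  0.67  2.07 -0.4   0.41 -1.13]
0 0.05 [-0.67  0.2   0.67  2.06 -0.51  0.39 -1.03]
0 0.039 [-0.66  0.22  0.67  2.06 -0.57  0.38 -0.98]
-0.3 0.139 [-1.51 -0.27  1.31  2.09  0.47  0.58 -1.57]
-0.3 0.11 [-1.7  -0.25  1.53  2.09  0.45  0.51 -1.54]
-0.3 0.09 [-0.69  0.09  0.67  2.07 -0.29  0.44 -0.92]
-0.3 0.07 [-0.68  0.15  0.67  2.07 -0.4   0.41 -0.83]
-0.3 0.05 [-0.47  0.18  0.44  2.05 -0.37  0.37 -0.86]
-0.3 0.039 [-0.47  0.21  0.44  2.05 -0.42  0.36 -0.82]
0.3 0.139 [-1.41 -0.18  1.27  2.09  0.27  0.54 -2.  ]
0.3 0.11 [-0.93  0.04  0.9   2.08 -0.22  0.47 -1.58]
0.3 0.09 [-0.91  0.11  0.92  2.08 -0.37  0.45 -1.44]
0.3 0.07 [-0.68  0.15  0.67  2.07 -0.4   0.41 -1.43]
0.3 0.05 [-0.67  0.2   0.67  2.06 -0.51  0.39 -1.33]
0.3 0.039 [-0.66  0.22  0.67  2.06 -0.57  0.38 -1.28]
-0.6 0.139 [-0.93 -0.05  0.86  2.08 -0.04  0.52 -0.84]
-0.6 0.11 [-1.71 -0.28  1.51  2.09  0.53  0.53 -1.31]
-0.6 0.09 [-0.48  0.09  0.44  2.06 -0.23  0.43 -0.69]
-0.6 0.07 [-0.48  0.14  0.44  2.06 -0.3   0.4  -0.62]
-0.6 0.05 [-0.27  0.18  0.21  2.04 -0.25  0.36 -0.67]
-0.6 0.039 [-0.27  0.2   0.21  2.04 -0.27  0.34 -0.65]
0.6 0.139 [-1.34 -0.14  1.22  2.09  0.18  0.53 -2.22]
0.6 0.11 [-0.93  0.04  0.9   2.08 -0.22  0.47 -1.88]
0.6 0.09 [-0.91  0.11  0.92  2.08 -0.37  0.45 -1.74]
0.6 0.07 [-0.68  0.15  0.67  2.07 -0.4   0.41 -1.73]
0.6 0.05 [-0.67  0.2   0.67  2.06 -0.51  0.39 -1.63]
0.6 0.039 [-0.66  0.22  0.67  2.06 -0.57  0.38 -1.58]
```

```bash
python3 - <<'E'
from h import *
env.goto_joints([-.93,-.05,.86,2.08,-.04,.52,-1.44]);st("elbow")
try: env.movel(FOC+.039*N,frame=tilt(0),rate=.1)
except env.PlanningError as e: print(e,[np.round(solver.inverse_kinematics(FOC+s*N,tilt(0)),2) for s in (.139,.09,.039)]);raise SystemExit
env.pause(.5);st("final")
T=tilt(0)
from scipy.optimize import least_squares
for c in ("scene","top"):
    p,d=viewer.read_camera(c)
    if c=="scene": cv2.imwrite("pics/s7.png",cv2.resize(p[100:250,220:370,::-1],(600,600),interpolation=2))
    print(c,[(n,round(r["score"],2),np.round(r["at"],3).tolist()) for n in ("sleeve","sleeve_mouth","ring_light") for r in tip_of(c,n)[:2]])
    W=cloud(c,d);L=(W-FOC)@np.c_[T[:,0],T[:,1],N];rr=np.hypot(L[...,0],L[...,1])
    F=L[(d>0)&(rr<.036)&(L[...,2]>-.02)&(L[...,2]<.012)]
    if len(F): print("flange",len(F),"z pct",np.percentile(F[:,2],[2,10,50,90,98]).round(4),"circle",circ(F[:,:2]))
    B=L[(d>0)&(rr<.03)&(L[...,2]>.011)&(L[...,2]<.035)]
    if len(B)>20:
        f=least_squares(lambda q:np.hypot(B[:,0]-q[0]-q[2]*B[:,2],B[:,1]-q[1]-q[3]*B[:,2])-.022,[0,0,0,0],loss="soft_l1",f_scale=.002).x
        print("body axis at face",f[:2].round(4),"slope",f[2:].round(3),len(B))
    if c=="scene":
        m=(d>0)&(np.linalg.norm(W[...,:2]-HOLD,axis=-1)<.035)&(W[...,2]>.095)&(W[...,2]<.103);print("guard",circ(W[m][:,:2]))
print("FOC",FOC)
E
```

```text
elbow t 38.27 p [0.6038 0.0238 0.3327] F [-0.3  0.3 -1.7] w 0.0435
final t 39.92 p [0.6593 0.0331 0.25  ] F [ 0.7  1.1 -0.7] w 0.0431
scene [('sleeve', 0.6, [0.679, 0.039, 0.218]), ('sleeve', 0.55, [0.347, 0.215, 0.004]), ('sleeve_mouth', 0.89, [0.636, 0.03, 0.278]), ('sleeve_mouth', 0.64, [0.348, 0.217, 0.076]), ('ring_light', 0.81, [0.734, 0.046, 0.146])]
flange 175 z pct [0.0016 0.0041 0.0071 0.0096 0.011 ] circle [-0.0046  0.0024  0.031 ]
body axis at face [-0.0023  0.0003] slope [-0.008 -0.004] 105
guard [ 0.5174 -0.213   0.0202]
top [('sleeve', 0.67, [0.346, 0.219, -0.002]), ('sleeve', 0.64, [0.68, 0.036, 0.22]), ('sleeve_mouth', 0.72, [0.634, 0.032, 0.283]), ('sleeve_mouth', 0.62, [0.349, 0.215, 0.076])]
flange 149 z pct [0.0008 0.0045 0.0071 0.0091 0.0102] circle [0.0057 0.0014 0.0281]
body axis at face [-0.0013  0.0008] slope [0.023 0.006] 46
FOC [0.6804 0.0365 0.2173]
```

View pics/s7.png

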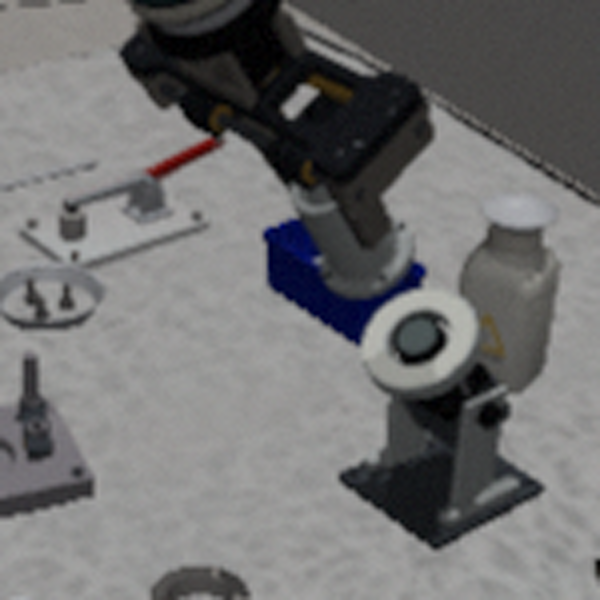

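The sleeve is held in front of the ring light: flange at (370,270), ring at (420,342), clear of the camera. The checks put it within about 3 mm and 0.03 rad of the focus pose, and the brush is still seated. Handing in.

```bash
python3 - <<'E'
from h import *
st("pre");workorder.finish_job();st("done")
E
```

```text
pre t 40.32 p [0.6593 0.0331 0.2499] F [ 0.1 -0.3 -1.2] w 0.0435
the job is handed in; nothing more can be done
the job is handed in; nothing more can be done
```

The job is handed in at about 40 s of the 72 s allowed, with the sleeve held still in front of the camera. No verdict was reported.

- **Brushing:** I ran the brush down the clamped bore twice. Both times the guard showed the tip about 5 mm above the bottom, and between strokes I drew it up into the top half. It then went back into its holder, where the last check showed the guard centred on the rim within about 2 mm.
- **Clamp:** I swung it to about 1.4 rad. The picture and the detected handle position both show it clear of the flange.
- **Sleeve:** I gripped it at 45 N and brought it to the focus point. Depth fits from both cameras put its axis within about 3 mm and 0.03 rad of the focus pose I measured. The detector put the flange centre within about 3 mm of the focus point.
- **Checks that disagreed:** My first straight line in to the focus was refused because of joint ranges. I changed the elbow position at the standoff point and the line then worked. The circle fits on the partly hidden flange were 5–6 mm off in opposite directions in the two cameras, so I relied on the body-axis fit.
- **Not measured:** I didn't re-measure the bushes and ring gauge at the end. The arm only passed well above them. The pictures and wrist forces showed no contact with the camera or its stand.

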